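# Put the biscuit stamp away in its slide-cover box

## Robot

A 6-joint arm with a two-finger parallel gripper is mounted at the origin on the work surface. World frame = base frame: x ahead of the robot, y to its left, z up, the work surface at z = 0. Lengths are in m, angles in rad, forces in N, time in s.
With the tool pointing down it reaches from about 0.275 to 0.75 m from the base axis. Payload 10.2 kg.
Tool frame: the origin (TCP) lies midway between the tips of the shut fingers; the grasp point (between the pads) lies 19 mm behind it (env.hold_point_z is the distance from the TCP to the grasp point, in m); z points along the fingers, y is the line along which they close (so a half turn about z gives the same grasp; the last joint's range is limited). The gripper opens to 85 mm and grips with 20 to 120 N. Pads are 22 mm wide; open, the fingers measure 114 mm over their backs; the gripper's body (76 mm by 85 mm) begins 54 mm behind the grasp point. The pads swing forward as they close: fully open they stand 13 mm farther back than shut.
Start: joints at [-1.436, 0.313, 1.498, -0, 1.331, -0.223], TCP at [0.184, -0.492, 0.231] pointing down, gripper open.
Joint ranges: [-2.94, 2.94], [-0.97, 2.17], [0.19, 2.56], [-1.23, 4.37], [0.02, 3.11], [-2.88, 2.88]. Speed limits (rad/s): [2.39, 2.39, 3.01, 3.14, 3.14, 3.14].

## Interface

Orientations are given as a unit quaternion [x, y, z, w].
In Python, from bench import env, kinematics, monitor, eyes, job gives the robot as it stands. The module is installed in compiled form; this text tells all that it offers. Calls block until the motion is done:
- env.reach(position, orientation): joint-space move of the TCP to a pose.
- env.movel(position, velocity=0.15, frame=None, guard=None): straight line of the TCP; frame=None keeps the orientation; velocity is the mean speed in m/s. With guard (N) it stops when the force on the tool has changed by that much, and returns True; else False.
- env.set_joints(angles): joint-space move.
- env.release() and env.close_gripper(effort=None): open the fingers fully, or close them until they stop; effort is the grip in N (None keeps the last).
- env.hold(seconds).
- kinematics.ik(position, orientation): joint angles nearest the present ones, or None.
- monitor.sense(): the state.
- eyes.grab_frame(name): name is "side" or "top"; returns a dict with "frame" (400x640x3 uint8, red, green, blue), "mtx" (3x3 intrinsics, pixels), "k1" (the pictures are not rectified: a ray, as slopes to the right and down, at radius r is drawn at 1 + k1 r^2 times it, then the intrinsics apply), "view" (4x4, takes a point from world to camera coordinates). Camera axes: x right, y down, z forward; pixel columns grow to the right and rows downward; lengths in m; the calibration is good to about 2 mm. A picture is of the moment at which its call begins. There is no depth.
A pose or a line that the arm cannot do raises env.MotionError and nothing moves.
- job.hand_in(): hands the job in; it is judged then, once.
The state is a dict: "clock": time; "joints": joint angles; "qvel": joint speeds; "joint_efforts": joint torques, N m; "position": TCP position; "ee_rot": TCP orientation; "contact_force": force on the tool from outside, world axes, zero at the start; "ft_torque": the same for the moment, N m; "finger_gap": opening from 0.0 (shut) to 1.0 (fully open); "gripper_force": force on a finger pad.
Only numpy, scipy, OpenCV 4.12 (cv2) and the standard library are available. Lean on these libraries where they do the work, as an engineer would, in place of code of your own. Each camera call takes 0.05 s, during which the arm holds its last target. There are 200 camera calls.

## Task

Slide back the dark cover of the beech box, stand the red-handled biscuit stamp upright in the empty compartment (the one with the cork pad), lowering it in gently rather than dropping it, and then slide the cover fully shut. Leave the blue stamp in its compartment, and the dough tamper and egg cup where they stand.

Things in the scene. Friction and masses are not known exactly. Their poses are not given: they have to be found in the camera images.
- stamp_box: Beech box with a sliding cover, fixed to the shelf; outside 122 mm (its x) by 158 mm (its y), 87 mm high to the top of the cover's grooves. Origin: centre of the underside, its z up. Two compartments in a row along its y, centred at y = -38 mm and y = +38 mm, each 110 mm (x) by 70 mm (y) inside, floor 8 mm above the origin. The outer walls reach 76 mm, the middle divider (6 mm thick) 68 mm. The cover slides towards the box's +y.
- cover (a joint): Travel of the dark wooden cover along the box's +y, in m: 0 = fully shut against the end stop, 0.15 = fully open, both compartments clear and the cover standing out over the +y end. It moves with about 2 N of friction and stays where it is left; the start is shut or up to 30 mm open. The cover is 114 x 154 x 6 mm, its upper face 82 mm above the shelf.
- cover_grip (a point): Middle of the top of the cover's brass pull, 108 mm above the shelf; moves with the cover, axes as the box's. The pull is an upright rib at the centre of the cover: 14 mm thick along the sliding direction, 50 mm long across it, rising 26 mm above the cover.
- red_stamp: Biscuit stamp to be put away: white ceramic disc 54 mm across, 14 mm thick, with an upright red round handle 22 mm across, 60 mm high in all, 90 to 180 g, standing loose on the shelf. Origin: centre of the underside, z up along the handle.
- cork_pad: Cork pad 108 x 68 x 3 mm lying fixed on the floor of the empty compartment (either of the two, under the cover). Origin: centre of its underside, 8 mm above the shelf; its upper face is 11 mm above the shelf.
- blue_stamp: Another such stamp with a blue handle, loose and upright in the other compartment. Origin: centre of the underside. To be left there.
- tamper: Dough tamper, shaped like the stamps but with a pale wooden disc and dark wooden handle, 54 mm across, 60 mm high, loose on the shelf. Origin: centre of the underside. Not to be moved.
- egg_cup: Blue egg cup, 48 mm across, 55 mm high, loose. Origin: centre of the underside. Not to be moved.
Mind the look-alikes: they are no part of the job. Leave any pink or yellow look-alike of the red_stamp alone.

How it is judged:
By the outcome, as a careful person would: the job done as asked, in the order asked, and still so for the second after the job is handed in, with the robot touching nothing.
It also fails if it takes over 64 s, if anything falls off the work surface, if the arm or the gripper's body presses on something with over 40 N, if the wrist force passes 120 N, or if a joint passes its speed limit or range.

## Working session

There is one attempt and no reset: what is moved stays moved. The work goes in short steps, each a Python script; the robot and the scene stay as the last script left them, time stands still between calls to the robot, and variables do not carry over. Pictures are saved under pics/ and viewed, at most 10 in all, crops included, and the job is handed in when it is done.

```bash
mkdir -p pics
python3 - <<'E'
from bench import env, kinematics, monitor, eyes, job
import cv2
for n in("top","side"):
    f=eyes.grab_frame(n); cv2.imwrite(f"pics/{n}0.png",f["frame"][:,:,::-1]); print(n,f["mtx"].tolist(),f["k1"],f["view"].round(4).tolist())
s=monitor.sense();print(s["clock"],s["ee_rot"],s["finger_gap"],env.hold_point_z)
E
```

```text
top [[457.6748798822224, 0.0, 320.43161257889955], [0.0, 457.6748798822224, 200.78957865059388], [0.0, 0.0, 1.0]] -0.020397664444656474 [[-0.0117, -0.9993, -0.0347, 0.1321], [-0.9886, 0.0168, -0.1494, 0.479], [0.1499, 0.0326, -0.9882, 0.9553], [0.0, 0.0, 0.0, 1.0]]
side [[405.0109225553247, 0.0, 317.0120419577871], [0.0, 405.0109225553247, 189.95447546033648], [0.0, 0.0, 1.0]] 0.0005317858324060162 [[0.9557, -0.2941, 0.0143, -0.4289], [-0.1902, -0.6536, -0.7326, 0.2278], [0.2248, 0.6974, -0.6805, 0.784], [0.0, 0.0, 0.0, 1.0]]
0.1 [ 9.84037731e-01  1.77959078e-01  2.65770473e-05 -5.56716200e-04] 0.9978174028267506 0.0187
```

View pics/top0.png

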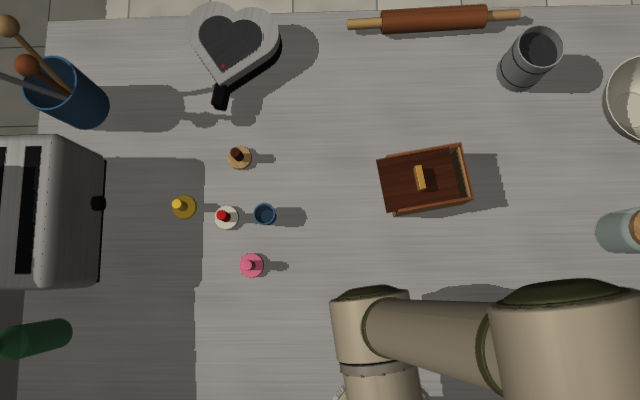

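View pics/side0.png

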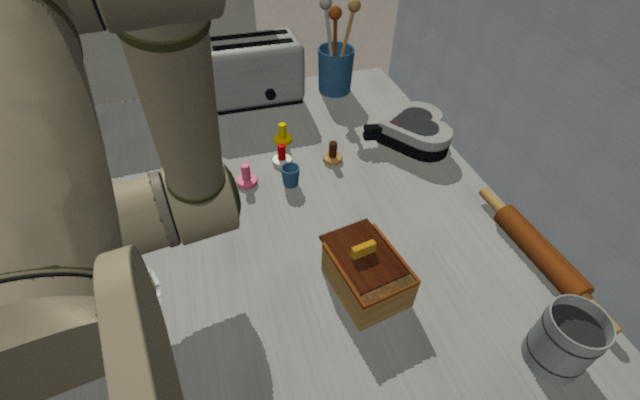

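The top view shows the box at (425,180) with its cover displaced left (world +y) and a gap at the right end. The red stamp is at (227,217), with the egg cup at (264,214), tamper (240,157), yellow (183,206) and pink (252,265) around it. The side view agrees.

```bash
cat > h.py <<'E'
from bench import env, kinematics, monitor, eyes, job
import cv2, numpy as np
from scipy.spatial.transform import Rotation as R
def ray(f,uv):
    K=f["mtx"]; p=cv2.undistortPoints(np.array(uv,float).reshape(-1,1,2),K,np.array([f["k1"],0,0,0.])).reshape(-1,2)
    V=f["view"]; d=np.c_[p,np.ones(len(p))]@V[:3,:3]; return -V[:3,:3].T@V[:3,3], d
def plane(f,uv,z):
    o,d=ray(f,uv); return o+d*((z-o[2])/d[:,2])[:,None]
def tri(f1,u1,f2,u2):
    A=np.zeros((3,3));b=np.zeros(3)
    for f,u in((f1,u1),(f2,u2)):
        o,d=ray(f,[u]); d=d[0]/np.linalg.norm(d[0]); M=np.eye(3)-np.outer(d,d); A+=M;b+=M@o
    return np.linalg.solve(A,b)
def blob(f,lo,hi,win):
    """largest blob of HSV range within window (u0,v0,u1,v1)"""
    m=cv2.inRange(cv2.cvtColor(f["frame"],cv2.COLOR_RGB2HSV),lo,hi); w=np.zeros_like(m)
    u0,v0,u1,v1=win; w[v0:v1,u0:u1]=m[v0:v1,u0:u1]
    c,_=cv2.findContours(w,cv2.RETR_EXTERNAL,cv2.CHAIN_APPROX_NONE); return max(c,key=cv2.contourArea)
def cen(c):
    m=cv2.moments(c); return np.array([m["m10"],m["m01"]])/m["m00"]
def down(yaw):  # tool pointing down, closing line (tool y) at world angle yaw
    y=np.array([np.cos(yaw),np.sin(yaw),0]); z=np.array([0,0,-1.]); return R.from_matrix(np.c_[np.cross(y,z),y,z]).as_quat()
def st():
    s=monitor.sense(); print("t%.1f"%s["clock"],s["position"].round(4) if hasattr(s["position"],"round") else s["position"],"gap%.3f"%s["finger_gap"],"F",np.round(s["contact_force"],1),"g",np.round(s["gripper_force"],1))
E
python3 - <<'E'
from h import *
t=eyes.grab_frame("top"); s=eyes.grab_frame("side")
R1=((0,170,90),(6,255,255))
a=blob(t,*R1,(205,195,245,235)); b=blob(s,*R1,(265,135,300,170))
print("red handle",cv2.boundingRect(a),cv2.boundingRect(b),tri(t,cen(a),s,cen(b)).round(4), plane(t,[cen(a)],.037).round(4))
Y=((14,150,130),(30,255,255))
a=blob(t,*Y,(405,155,435,200)); b=blob(s,*Y,(335,225,395,270))
print("pull",cv2.boundingRect(a),cv2.boundingRect(b),tri(t,cen(a),s,cen(b)).round(4), plane(t,[cen(a)],.1).round(4))
c=blob(t,(0,100,20),(14,255,125),(365,130,485,225)); r=cv2.minAreaRect(c); P=plane(t,cv2.boxPoints(r),.082)
print("cover",r,P.round(4)[:,:2],np.linalg.norm(P-np.roll(P,1,0),axis=1),"\nmid",P.mean(0).round(4))
A=t["frame"][130:230,360:500]; B=s["frame"][210:330,305:430]
im=np.hstack([cv2.resize(A,(400,400*100//140),interpolation=2),cv2.resize(B,(298,285),interpolation=2)])
cv2.imwrite("pics/crop1.png",im[:,:,::-1])
E
```

```text
red handle (217, 211, 9, 9) (278, 144, 7, 16) [0.4534 0.345  0.03  ] [[0.454  0.3431 0.037 ]]
pull (415, 165, 11, 24) (351, 239, 25, 13) [ 0.5167 -0.0793  0.1041] [[ 0.5188 -0.0804  0.1   ]]
cover ((424.59197998046875, 178.22705078125), (58.90484619140625, 89.01345825195312), 79.82449340820312) [[ 0.5649  0.007 ]
 [ 0.5951 -0.1773]
 [ 0.4718 -0.1913]
 [ 0.4422 -0.0107]] [0.12392105 0.18673508 0.12408845 0.18303416] 
mid [ 0.5185 -0.0931  0.082 ]
```

View pics/crop1.png

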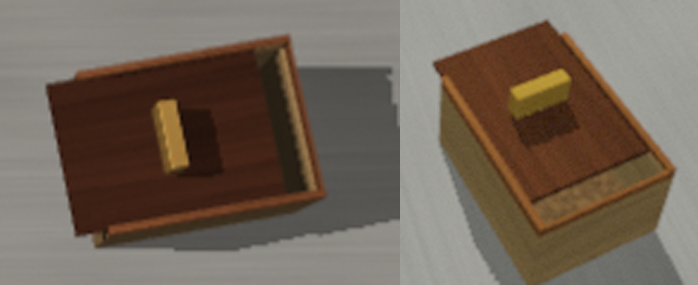

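The crops show the cover about 25 mm open towards world +y. A speckled, cork-like floor shows through the gap at the −y end. I'll grip the pull and slide the cover back.

Run:
```python
from h import *
yaw=np.arctan2(.183,-.030); d=np.array([np.cos(yaw),np.sin(yaw),0])
p=np.array([.5172,-.080,.09])
best=None
for k in(0,np.pi):
    q=kinematics.ik(p+[0,0,.06],down(yaw+k)); print(np.round(q,2) if q is not None else None)
    if q is not None and (best is None or abs(q[5])<best[0]): best=(abs(q[5]),down(yaw+k))
o=best[1]
env.reach(p+[0,0,.06],o); env.movel(p); env.close_gripper(50); st()
print(env.movel(p+d*.160,velocity=.08,guard=15)); st()
env.release(); st()
env.movel(monitor.sense()["position"]+np.array([0,0,.07])); 
env.reach([.40,.18,.24],o); st()
t=eyes.grab_frame("top"); s=eyes.grab_frame("side")
for n,f in(("top",t),("side",s)): cv2.imwrite(f"pics/{n}1.png",f["frame"][:,:,::-1])
```

```text
[-0.38  0.39  1.62 -0.    1.14 -2.11]
[-0.38  0.39  1.62 -0.    1.14  1.03]
t3.3 [ 0.5173 -0.08    0.0903] gap0.147 F [-1.5  0.3  4.5] g 50.3
True
t4.8 [0.4969 0.0453 0.0904] gap0.149 F [-0.6 -8.   3.1] g 52.1
t5.5 [0.4966 0.0461 0.0903] gap0.996 F [ 0.7 -0.5  0.6] g 0.0
t6.9 [0.4003 0.1794 0.239 ] gap1.000 F [-0.8 -0.1 -0.7] g 0.0
```

View pics/top1.png

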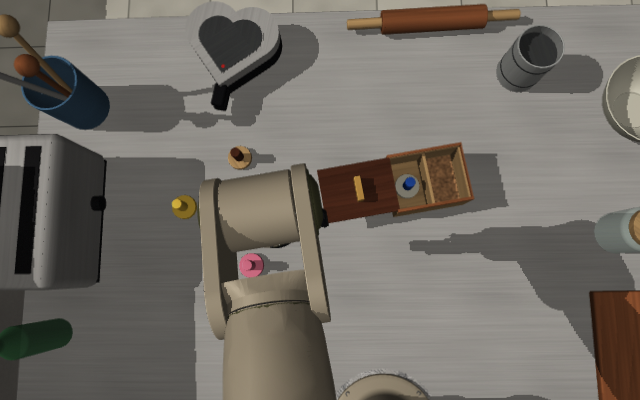

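The cover is fully open. The empty cork compartment is on the −y side at (443,177) and the blue stamp is at (408,186). Next I'll pick up the red stamp high on its handle and measure the box rim.

Run:
```python
from h import *
p=np.array([.4535,.344,.047])
qs=[(abs(q[5]),k) for k in(0,np.pi) if (q:=kinematics.ik(p+[0,0,.1],down(k))) is not None]; print(qs); o=down(min(qs)[1])
env.reach(p+[0,0,.1],o); env.movel(p,velocity=.12); env.close_gripper(60); st()
env.movel(p+[0,0,.11]); st()
t=eyes.grab_frame("top"); s=eyes.grab_frame("side")
a=blob(t,(14,150,130),(30,255,255),(340,165,378,210)); b=blob(s,(14,150,130),(30,255,255),(280,185,380,270))
print("pull",cv2.boundingRect(a),cv2.boundingRect(b),tri(t,cen(a),s,cen(b)).round(4), plane(t,[cen(a)],.1).round(4))
A=cv2.resize(t["frame"][135:225,380:480],(500,450),interpolation=2); B=cv2.resize(s["frame"][80:200,200:360],(300,450*1//2),interpolation=2)
B=np.vstack([B,np.zeros((225,300,3),np.uint8)])
cv2.imwrite("pics/crop2.png",np.hstack([A,B])[:,:,::-1])
```

```text
[(np.float64(0.44317949303485493), 0), (np.float64(2.698413160554938), 3.141592653589793)]
t9.6 [0.4534 0.3441 0.0472] gap0.227 F [-1.9  0.   3.6] g 58.5
t10.5 [0.4531 0.3437 0.1559] gap0.223 F [-0.8 -0.7 -1.2] g 58.6
pull (354, 176, 9, 19) (327, 198, 17, 9) [0.5015 0.0464 0.1045] [[0.5027 0.0461 0.1   ]]
```

View pics/crop2.png

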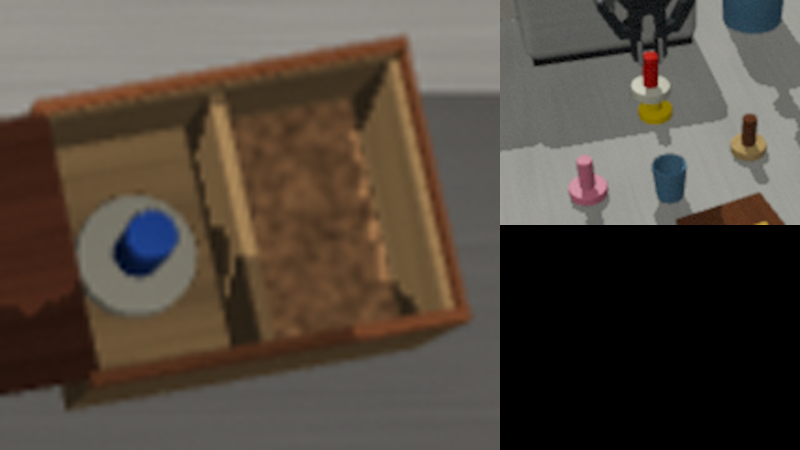

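The red stamp hangs upright in the gripper, and the yellow, pink, tamper and egg cup are undisturbed. The rim corners in the crop are at (407,38), (469,318), (35,102) and (90,383). The cork compartment is on the right.

Run:
```python
from h import *
t=eyes.grab_frame("top")
px=np.array([380,135])-.4+np.array([[407,38],[469,318],[90,383],[35,102]])/5
P=plane(t,px,.087)[:,:2]; print(P.round(4),np.linalg.norm(P-np.roll(P,1,0),axis=1).round(4))
c=P.mean(0); dy=(P[3]-P[0])+(P[2]-P[1]); dx=P[0]-P[1]+P[3]-P[2]
print("centre",c.round(4),"yaw from y edge",np.degrees(np.arctan2(dy[1],dy[0])),"x edge",np.degrees(np.arctan2(dx[1],dx[0]))+90)
d=np.array([.5015-.5167,.0464+.0793]);print("pull dir",np.degrees(np.arctan2(d[1],d[0])))
for a in (98,99,100):
    a=np.radians(a); d=np.array([np.cos(a),np.sin(a)]); print("centre from pull",(np.array([.5015,.0464])-.15*d).round(4))
```

```text
[[ 0.5921 -0.1712]
 [ 0.4735 -0.1895]
 [ 0.4492 -0.0341]
 [ 0.5677 -0.0156]] [0.1575 0.12   0.1574 0.1199]
centre [ 0.5206 -0.1026] yaw from y edge 98.88578168861464 x edge 98.82664126473247
pull dir 96.894891512678
centre from pull [ 0.5224 -0.1021]
centre from pull [ 0.525  -0.1018]
centre from pull [ 0.5275 -0.1013]
```

Run:
```python
from h import *
a=np.radians(98.85); d=np.array([np.cos(a),np.sin(a)]); xy=np.array([.521,-.1025])+d*(-.038+.0035)
qs=[]
for th in(30,-30,150,-150):
    k=np.radians(8.85+th); q=kinematics.ik([*xy,.2],down(k))
    if q is not None: qs.append((abs(q[5]),k,th))
print(qs); o=down(min(qs)[1])
env.movel([.453,.344,.2]); env.reach([*xy,.2],o); env.movel([*xy,.072],velocity=.1); env.hold(.3); st()
print(env.movel([*xy,.056],velocity=.02,guard=4)); st()
env.release(); st()
env.movel([*xy,.20]); st()
env.reach([.40,.18,.24],o)
t=eyes.grab_frame("top"); s=eyes.grab_frame("side")
A=cv2.resize(t["frame"][135:225,380:480],(500,450),interpolation=2); B=cv2.resize(s["frame"][210:330,305:430],(300,288),interpolation=2)
B=np.vstack([B,np.zeros((162,300,3),np.uint8)])
cv2.imwrite("pics/crop3.png",np.hstack([A,B])[:,:,::-1])
```

```text
[(np.float64(1.1475352799479184), np.float64(0.678060414399797), 30), (np.float64(0.10033772875132074), np.float64(-0.36913713679680066), -30), (np.float64(1.9940573736418745), np.float64(-2.463532239189996), -150)]
t14.6 [ 0.5264 -0.1366  0.0722] gap0.223 F [-0.6 -0.1 -1.3] g 58.6
True
t15.2 [ 0.5261 -0.1365  0.0582] gap0.228 F [-1.1 -0.1  4.2] g 59.2
t15.9 [ 0.5257 -0.1363  0.0577] gap1.000 F [1.  0.5 0.1] g 0.0
t17.0 [ 0.5259 -0.1364  0.1991] gap1.001 F [0.2 0.1 0.5] g 0.0
```

View pics/crop3.png

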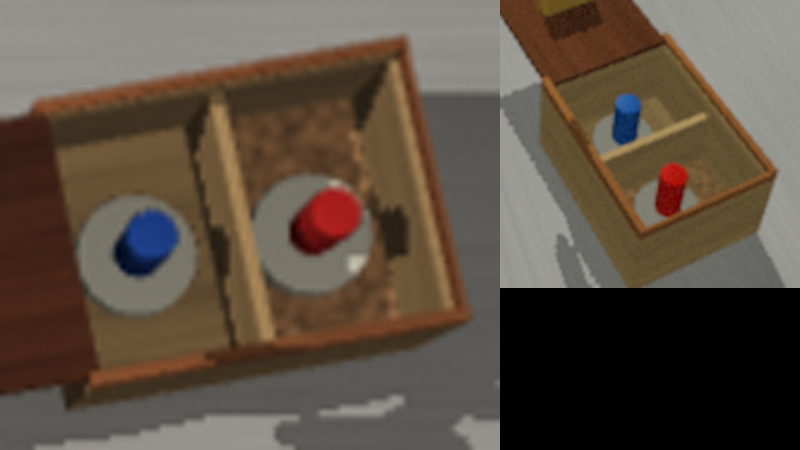

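The red stamp stands upright on the cork at (310,232), and the blue one is untouched. Now I'll slide the cover shut.

Run:
```python
from h import *
a=np.radians(98.85); d=np.array([np.cos(a),np.sin(a),0]); p=np.array([.498,.0458,.09])
qs=[(abs(q[5]),k) for k in(a,a+np.pi,a-np.pi) if (q:=kinematics.ik(p+[0,0,.06],down(k))) is not None]; o=down(min(qs)[1])
env.reach(p+[0,0,.06],o); env.movel(p); env.close_gripper(50); st()
print(env.movel(p-d*.165,velocity=.08,guard=20)); st()
e=monitor.sense()["position"]; print("travel",(p-e)@d)
env.release(); st()
env.movel(np.array(monitor.sense()["position"])+[0,0,.09]); env.reach([.30,-.40,.25],o); st()
t=eyes.grab_frame("top"); s=eyes.grab_frame("side")
b=((14,150,130),(30,255,255))
print(tri(t,cen(blob(t,*b,(400,155,455,210))),s,cen(blob(s,*b,(325,225,405,290)))).round(4))
A=cv2.resize(t["frame"][135:285,200:480],(560,300),interpolation=2); B=cv2.resize(s["frame"][210:330,305:430],(240,300),interpolation=2)
cv2.imwrite("pics/crop4.png",np.hstack([A,B])[:,:,::-1])
```

```text
t20.4 [0.4981 0.0454 0.0903] gap0.152 F [-2.3 -4.1  4.5] g 50.6
True
t22.0 [ 0.5223 -0.1027  0.0903] gap0.150 F [1.2 4.  4.9] g 51.5
travel 0.1504640909022433
t22.7 [ 0.5226 -0.1023  0.0906] gap1.005 F [ 0.  -0.8 -0.6] g 0.0
t24.9 [ 0.3006 -0.3994  0.2497] gap1.002 F [ 0.5  0.3 -0.4] g 0.0Traceback (most recent call last):
  File "<stdin>", line 11, in <module>
  File "h.py", line 18, in blob
    c,_=cv2.findContours(w,cv2.RETR_EXTERNAL,cv2.CHAIN_APPROX_NONE); return max(c,key=cv2.contourArea)
                                                                            ~~~^^^^^^^^^^^^^^^^^^^^^^^
ValueError: max() iterable argument is empty
```

Run:
```python
from h import *
t=eyes.grab_frame("top"); s=eyes.grab_frame("side")
A=cv2.resize(t["frame"][130:280,160:500],(680,300),interpolation=2)
cv2.imwrite("pics/crop4.png",A[:,:,::-1]);
```

```text
(no output)
```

View pics/crop4.png

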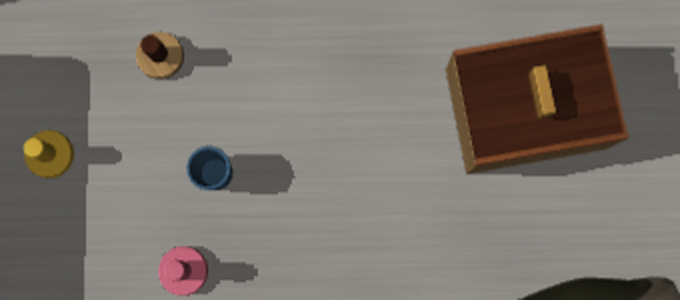

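The cover is fully shut: the pull is at (543,91), there is no gap at the end, and the measured travel was 150 mm. The tamper, egg cup and look-alikes are where they started.

```bash
python3 -c "
from bench import job
print(job.hand_in())"
```

```text
the job is handed in; nothing more can be done
None
```

The job is handed in: the red stamp stands upright on the cork pad, the cover is fully shut, and the blue stamp, dough tamper, egg cup and look-alikes were left where they stood.

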